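# Find the rattling housing on the rocking batten

### The arm

A 6-joint arm with a two-finger parallel gripper is mounted at the origin on the work surface. World frame = base frame: x ahead of the robot, y to its left, z up, the work surface at z = 0. Lengths are in m, angles in rad, forces in N, time in s.
With the tool pointing down it reaches from about 0.225 to 0.875 m from the base axis. Payload 3.4 kg.
Tool frame: the origin (TCP) lies at the very end of the fingers, on their centre line; the grasp point (between the pads) lies 19 mm behind it (manip.grasp_offset is the distance from the TCP to the grasp point, in m); x points along the fingers, y is the direction in which the jaws open and shut, and the axes are right-handed (so a half turn about x gives the same grasp; the last joint's range is limited). The gripper opens to 85 mm and grips with 20 to 120 N. Pads are 22 mm wide; open, the fingers measure 114 mm over their backs; the gripper's body (76 mm by 85 mm) begins 54 mm behind the grasp point. The pads swing forward as they close: fully open they stand 13 mm farther back than shut.
Start: joints at [1.134, 0.276, 1.505, -0, 1.361, -0.121], TCP at [0.179, 0.547, 0.231] pointing down, gripper open.
Joint ranges: [-2.89, 2.89], [-0.75, 2.08], [0.22, 2.7], [-1.18, 4.32], [0.11, 2.71], [-2.7, 2.7]. Speed limits (rad/s): [2.57, 2.57, 3.14, 3.14, 3.14, 3.14].

### API

Orientations are given as a unit quaternion [w, x, y, z].
In Python, from rig import manip gives the robot as it stands.
- The arm moves only by the tool step_arm, never from a script. Its argument "increments" is a list of rows, each an object with "grip": the opening, from 0 (shut) to 1 (fully open); "delta_pos": the shift along the world's x, y, z in m, a list of three; "twist": the turn about the world's z in degrees. A call has 1 to 10 rows; each row shifts and turns the commanded pose from where the row before left it; what a row does not reach is not made up. A row lasts 1/12 s, in which the tool goes at most 41.7 mm and 7.16 degrees, less where a joint would pass 70% of its speed; a pose out of reach is approached as far as the arm can. A call with a gripper value outside its range is refused whole. The fingers move at their own pace and stop on an object; "force" is the grip in N (left out, the last holds). Time passes only in rows, so rows that do not move let the fingers close. It gives the time, the measured TCP pose, the force and the opening at its end, in the units of the state.
- manip.get_state(): the state, without advancing time (a new reading comes with each control period).
- manip.get_image(name): name is "side" or "top" or "wrist"; returns a dict with "img" (384x512x3 uint8, red, green, blue), "fx", "fy", "cx", "cy" (pixels), "D" ([k1, k2, p1, p2, k3] as OpenCV has them; the pictures are not rectified), "rvec" (rotation vector, rad) and "tvec" (3), from world to camera coordinates, as OpenCV has them; the wrist camera has in their place "mount" (4x4, takes a point from camera to tool coordinates, whose origin is the TCP and whose axes are the tool frame's). Camera axes: x right, y down, z forward; pixel columns grow to the right and rows downward; lengths in m; the calibration is good to about 2 mm. A picture is of the moment at which its call begins: read the wrist's pose just before it. There is no depth.
- manip.sign_off(): hands the job in, once; it reports no verdict.
The state is a dict: "clock": time; "qpos": joint angles; "qd": joint speeds; "effort": joint torques, N m; "position": TCP position; "ee_rot": TCP orientation; "contact_force": force on the tool from outside, world axes, zero at the start; "moment": the same for the moment, N m; "width": finger opening in m.
Only numpy, scipy, OpenCV 4.12 (cv2) and the standard library are available. Lean on these libraries where they do the work, as an engineer would, in place of code of your own. Each camera call takes 0.05 s, during which the arm holds its last target. There are 200 camera calls.

### The job

One of the three sealed housings has a loose steel roller inside, the other two are packed solid. Tip each of the three over the batten by pushing its raised near end down until that end rests on the bench, and feel as you do which one has a heavy piece shifting from end to end; then pick that one up and lower it flat, right way up, into the red tray without dropping it. Leave the two solid ones lying across the batten, tipped towards the robot, and do not knock the wooden block, the glue bottle or the screwdriver out of place.

Things in the scene. Friction and masses are not known exactly. Their poses are not given: they have to be found in the camera images.
- housing_a_center (a point): Housing A: sealed square aluminium tube with blue end caps, 170 mm long (its x, away from the robot), 56 mm wide (y), 60 mm high (z), about 0.6 kg, like the others. This point is its centre, half-way up. It starts across the batten, balanced near its middle, sloping 13.5 degrees: far (+x) end on the bench, near end up. It stays on whichever end it was last tipped to.
- housing_b_center (a point): Housing B: sealed square aluminium tube with blue end caps, 170 mm long (its x, away from the robot), 56 mm wide (y), 60 mm high (z), about 0.6 kg, like the others. This point is its centre, half-way up. It starts across the batten, balanced near its middle, sloping 13.5 degrees: far (+x) end on the bench, near end up. It stays on whichever end it was last tipped to.
- housing_c_center (a point): Housing C: sealed square aluminium tube with blue end caps, 170 mm long (its x, away from the robot), 56 mm wide (y), 60 mm high (z), about 0.6 kg, like the others. This point is its centre, half-way up. It starts across the batten, balanced near its middle, sloping 13.5 degrees: far (+x) end on the bench, near end up. It stays on whichever end it was last tipped to.
- batten: Dark wooden batten fixed to the bench, 360 mm long along its y, 8 mm wide, with a rounded top 20 mm above the bench and a 16 mm high foot block at each end. Origin: centre of its underside; x points away from the robot across it, z up. The housings lie across it side by side: A at y = -115 mm, B at 0, C at +115 mm.
- batten_ridge (a point): Middle of the batten's top, the ridge the housings tip over. A push down on the raised end, 70 mm from the ridge, starts a solid housing with about 1 N or less; the one with the roller needs some 3 to 7 N at first, as the roller (0.33 kg) lies at the low end, 59 mm from the middle, until the housing passes level, then runs to the other end.
- tray: Red open tray fixed to the bench, 220 mm long (its x) by 160 mm wide (its y) by 34 mm high, walls 6 mm, floor 6 mm thick. Origin: centre of its underside, z up. A housing fits in lengthwise, with room for the fingers beside it.
- offcut: Bystander: loose block of wood 110 x 50 x 28 mm, origin centre of its underside.
- glue: Bystander: upright white glue bottle, 48 mm across, 130 mm high, origin centre of its underside.
- screwdriver: Bystander: screwdriver lying on the bench, about 200 mm long.
Mind the look-alikes: they are no part of the job. What is shaped like the part that bears housing_b_center but turquoise or yellow is not meant.

How it is judged:
By the outcome, as a careful person would: the job done as asked, in the order asked, and still so for the second after the job is handed in, with the robot touching nothing.
It also fails if it takes over 64 s, if anything falls off the work surface, if the arm or the gripper's body presses on something with over 40 N, if the wrist force passes 120 N, or if a joint passes its speed limit or range.

## Working session

There is one attempt and no reset: what is moved stays moved. The work goes in short steps, Python scripts to look and compute and a tool call to move; the robot and the scene stay as the last step left them, time stands still between calls to the robot, and variables do not carry over. Pictures are saved under pics/ and viewed, about 8 in all and at most 12, crops included, and the job is handed in when it is done.

Besides the shell and the picture viewer there is one more tool, called as name(argument=value, ...) on one line, values as JSON. step_arm: Moves the arm, as the interface text tells. Its arguments: {"type":"object","properties":{"increments":{"type":"array"},"force":{"type":"number"}},"required":["increments"]}

```bash
mkdir -p pics; ls; cat > h.py <<'E'
import numpy as np, cv2
from rig import manip
def snap(n,f):
    d=manip.get_image(n); cv2.imwrite(f'pics/{f}.png',d['img'][:,:,::-1]); return d
def ray(d,u,v):
    K=np.array([[d['fx'],0,d['cx']],[0,d['fy'],d['cy']],[0,0,1.]])
    p=cv2.undistortPoints(np.array([[[u,v]]],float),K,np.array(d['D'],float))[0,0]
    R=cv2.Rodrigues(np.array(d['rvec'],float))[0]; t=np.array(d['tvec'],float).ravel()
    return -R.T@t, R.T@np.array([p[0],p[1],1.])
def onz(d,u,v,z):
    o,r=ray(d,u,v); return o+r*(z-o[2])/r[2]
def proj(d,P):
    K=np.array([[d['fx'],0,d['cx']],[0,d['fy'],d['cy']],[0,0,1.]])
    return cv2.projectPoints(np.array(P,float).reshape(-1,1,3),np.array(d['rvec'],float),np.array(d['tvec'],float),K,np.array(d['D'],float))[0][:,0]
E
python3 - <<'E'
from h import *
import pickle
s=manip.get_state(); print(s)
T=snap('top','top0'); S=snap('side','side0')
pickle.dump((T,S),open('v0.pkl','wb'))
print(ray(T,256,192),ray(S,256,192))
cv2.imwrite('pics/both0.png',np.vstack([cv2.imread('pics/top0.png'),cv2.imread('pics/side0.png')])[:, :, :] if 0 else cv2.resize(np.hstack([cv2.imread('pics/top0.png'),cv2.imread('pics/side0.png')]),(800,300)))
E
```

```text
pics
{'clock': 0.0, 'qpos': array([ 1.13400690e+00,  2.76623011e-01,  1.50615893e+00,  7.51291373e-06,
        1.36069409e+00, -1.20996028e-01]), 'qd': array([-1.48172393e-03, -1.68487405e-03,  2.28234846e-04, -4.96863357e-04,
       -2.78460499e-03,  2.44818679e-05]), 'effort': array([-2.07865764e-03, -4.16768754e+01, -2.45802927e+01, -4.58079194e-04,
        1.10911587e-02,  3.23379830e-06]), 'position': array([0.17834982, 0.54607633, 0.23041346]), 'ee_rot': array([ 0.69812431,  0.11054754,  0.69849592, -0.11182641]), 'contact_force': array([ 0.18601129,  0.06252617, -0.71090582]), 'moment': array([-0.01105013, -0.0263108 , -0.02997548]), 'width': 0.08540151426919533}
(array([ 0.26346382, -0.01197342,  1.28433353]), array([ 0.22508778,  0.0194767 , -0.97428364])) (array([ 0.49393577, -0.68263881,  0.72422822]), array([ 0.00282598,  0.69575172, -0.71881953]))
```

View pics/top0.png

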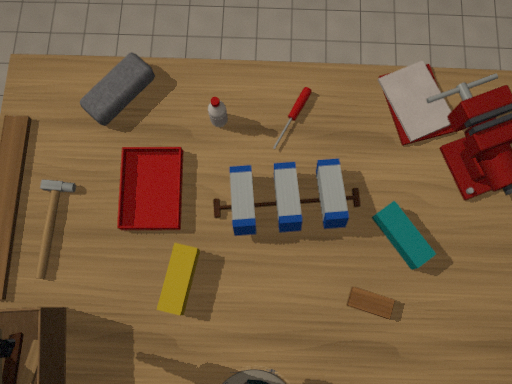

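View pics/side0.png

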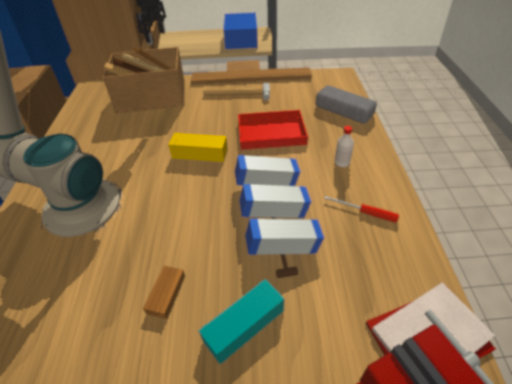

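The top view, where up is +x and left is +y, shows three grey housings with blue caps across the batten: C (242,200), B (288,197) and A (332,193). The batten feet are at (217,208) and (357,198). The tray is at (151,188), the bottle at (217,112), the screwdriver at (293,118) and the offcut at (372,302). The look-alikes are the yellow (178,279) and turquoise (403,235) boxes, which don't match because they aren't aluminium with blue caps. Next I'll measure.

```bash
python3 - <<'E'
from h import *
import pickle
T,S=pickle.load(open('v0.pkl','rb'))
hsv=cv2.cvtColor(T['img'],cv2.COLOR_RGB2HSV)
np.set_printoptions(precision=4,suppress=True)
# tray: red mask
m=((hsv[...,0]<6)|(hsv[...,0]>174))&(hsv[...,1]>170)&(hsv[...,2]>60); m=m.astype(np.uint8); 
w=np.zeros_like(m); w[135:245,105:200]=m[135:245,105:200]
c=max(cv2.findContours(w,0,2)[0],key=cv2.contourArea)
P=np.array([onz(T,u,v,.034)[:2] for u,v in c[:,0]],np.float32); r=cv2.minAreaRect(P); print('tray',r)
# batten feet: dark
for x0,x1 in((208,224),(350,366)):
    g=(hsv[180:225,x0:x1,2]<95).astype(np.uint8)
    n,l,st,ce=cv2.connectedComponentsWithStats(g); k=1+np.argmax(st[1:,4]); 
    print('foot',st[k],ce[k]+[x0,180],onz(T,*(ce[k]+[x0,180]),.014))
# blue caps
b=((hsv[...,0]>105)&(hsv[...,0]<125)&(hsv[...,1]>170)&(hsv[...,2]>60)).astype(np.uint8)
n,l,st,ce=cv2.connectedComponentsWithStats(b)
for k in range(1,n):
    if st[k,4]>25 and 150<ce[k][1]<240: print('blue',st[k],ce[k])
q=manip.get_state()['ee_rot']
from scipy.spatial.transform import Rotation as R
print(R.from_quat(q[[1,2,3,0]]).as_matrix())
z=cv2.resize(T['img'][150:245,205:370,::-1],None,fx=4.8,fy=4.8,interpolation=cv2.INTER_CUBIC); cv2.imwrite('pics/crop1.png',z)
E
```

```text
tray ((0.5552114248275757, 0.291537880897522), (0.2221836894750595, 0.1633196771144867), 2.2590739727020264)
foot [  5  19  11  19 145] [217.3586 207.9724] [0.51   0.1137 0.014 ]
foot [  0   2  16  28 286] [356.3042 194.6329] [ 0.5595 -0.2533  0.014 ]
blue [317 159  22   7 102] [327.6373 161.7353]
blue [274 162  21   7  98] [283.8265 165.1224]
blue [230 166  21   6 101] [239.8317 168.4653]
blue [324 212  24  16 332] [335.1084 219.1988]
blue [279 215  23  17 318] [289.6415 222.6258]
blue [233 219  22  16 311] [243.7974 226.2219]
[[-0.0007  0.3106  0.9505]
 [-0.0015  0.9505 -0.3106]
 [-1.     -0.0017 -0.0002]]
```

View pics/crop1.png

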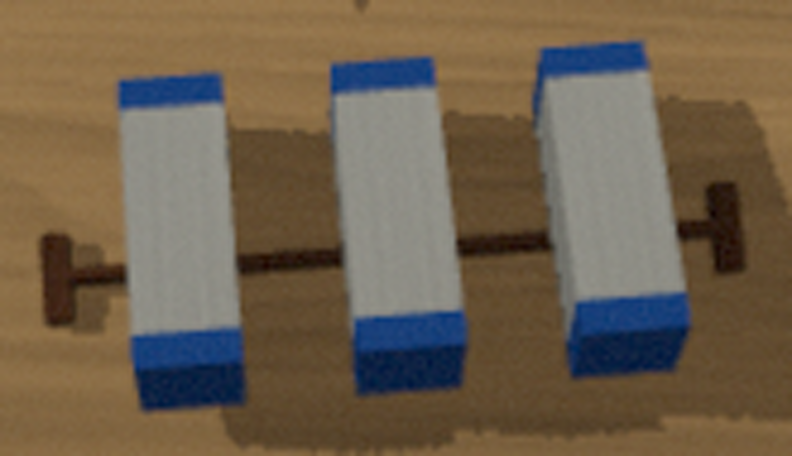

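The crop shows three grey aluminium housings with blue caps and no look-alikes among them. The top near edges are at C (139,366)-(244,360), B (357,349)-(465,343) and A (572,332)-(687,322). The batten feet are at (57,280) and (726,228), all in crop pixels.

```bash
python3 - <<'E'
from h import *
import pickle
np.set_printoptions(precision=4,suppress=True)
T,S=pickle.load(open('v0.pkl','rb'))
f=lambda u,v,z:onz(T,205+u/4.8-.4,150+v/4.8-.4,z)
l=f(57,280,.014);r=f(726,228,.014)
c=(l+r)/2; d=l-r; yaw=np.arctan2(-d[0],d[1]); print('batten',l,r,np.linalg.norm(d),c,np.degrees(yaw))
ex=np.array([np.cos(yaw),np.sin(yaw),0]);ey=np.array([-ex[1],ex[0],0])
E={'A':[(572,332),(687,322),(542,48),(645,42)],'B':[(357,349),(465,343),(331,66),(434,59)],'C':[(139,366),(244,360),(120,82),(220,75)]}
for k,y in zip('ABC',(-.115,0,.115)):
    p=[f(*q,z) for q,z in zip(E[k],(.098,.098,.058,.058))]
    n=(p[0]+p[1])/2; fa=(p[2]+p[3])/2
    loc=lambda P:np.array([(P-c)@ex,(P-c)@ey])
    a=fa-n
    print(k,'near loc',loc(n),'(exp -.069,%.3f)'%y,'far loc',loc(fa),'(exp .097)','w',np.linalg.norm(p[0]-p[1]),np.degrees(np.arctan2(a[1],a[0])))
    b=c+ey*y
    for nm,u,z in(('start',-.059,.0958),('end',-.087,.0608)): print('  ',nm,(b+ex*u)[:2],z)
E
```

```text
batten [0.51  0.116 0.014] [ 0.5527 -0.2521  0.014 ] 0.3706023982395551 [ 0.5314 -0.068   0.014 ] 6.616891374221371
A near loc [-0.0648 -0.1118] (exp -.069,-0.115) far loc [ 0.0978 -0.1163] (exp .097) w 0.059341790919841785 5.038343897435869
   start [ 0.486  -0.1891] 0.0958
   end [ 0.4582 -0.1923] 0.0608
B near loc [-0.0657  0.0006] (exp -.069,0.000) far loc [ 0.097  -0.0011] (exp .097) w 0.05527109399933193 6.002686289128655
   start [ 0.4728 -0.0748] 0.0958
   end [ 0.4449 -0.078 ] 0.0608
C near loc [-0.0656  0.113 ] (exp -.069,0.115) far loc [0.0971 0.1143] (exp .097) w 0.05359177634967184 7.086474788240035
   start [0.4595 0.0394] 0.0958
   end [0.4317 0.0362] 0.0608
```

step_arm(increments=[{"grip": 0,"delta_pos": [0.0158,-0.0281,-0.0055],"twist": 1.4},{"grip": 0,"delta_pos": [0.0158,-0.0281,-0.0055],"twist": 1.4},{"grip": 0,"delta_pos": [0.0158,-0.0281,-0.0055],"twist": 1.4},{"grip": 0,"delta_pos": [0.0158,-0.0281,-0.0055],"twist": 1.4},{"grip": 0,"delta_pos": [0.0158,-0.0281,-0.0055],"twist": 1.4},{"grip": 0,"delta_pos": [0.0158,-0.0281,-0.0055],"twist": 1.4},{"grip": 0,"delta_pos": [0.0158,-0.0281,-0.0055],"twist": 1.4},{"grip": 0,"delta_pos": [0.0158,-0.0281,-0.0055],"twist": 1.4},{"grip": 0,"delta_pos": [0.0158,-0.0281,-0.0055],"twist": 1.4}], force=40)

```text
clock: 0.85
position: [0.321, 0.2921, 0.1814]
ee_rot: [0.706, 0.033, 0.706, -0.033]
contact_force: [1.1, -0.0, 0.1]
width: 0.0001
```

step_arm(increments=[{"grip": 0,"delta_pos": [0.0158,-0.0281,-0.0055],"twist": 1.4},{"grip": 0,"delta_pos": [0.0158,-0.0281,-0.0055],"twist": 1.4},{"grip": 0,"delta_pos": [0.0158,-0.0281,-0.0055],"twist": 1.4},{"grip": 0,"delta_pos": [0.0158,-0.0281,-0.0055],"twist": 1.4},{"grip": 0,"delta_pos": [0.0158,-0.0281,-0.0055],"twist": 1.4},{"grip": 0,"delta_pos": [0.0158,-0.0281,-0.0055],"twist": 1.4},{"grip": 0,"delta_pos": [0.0158,-0.0281,-0.0055],"twist": 1.4},{"grip": 0,"delta_pos": [0.0158,-0.0281,-0.0055],"twist": 1.4},{"grip": 0,"delta_pos": [0.0158,-0.0281,-0.0055],"twist": 0.8}])

```text
clock: 1.6
position: [0.4632, 0.0393, 0.1318]
ee_rot: [0.706, -0.04, 0.706, 0.04]
contact_force: [0.8, 0.8, 0.3]
width: -0.0001
```

step_arm(increments=[{"grip": 0,"delta_pos": [0,0,0],"twist": 0},{"grip": 0,"delta_pos": [0,0,0],"twist": 0},{"grip": 0,"delta_pos": [0,0,0],"twist": 0}])

```text
clock: 1.85
position: [0.4622, 0.0411, 0.132]
ee_rot: [0.705, -0.039, 0.707, 0.04]
contact_force: [-0.0, 0.0, 0.2]
width: 0.0004
```

step_arm(increments=[{"grip": 0,"delta_pos": [0,0,-0.01],"twist": 0},{"grip": 0,"delta_pos": [0,0,-0.01],"twist": 0},{"grip": 0,"delta_pos": [0,0,-0.008],"twist": 0}])

```text
clock: 2.1
position: [0.462, 0.0422, 0.104]
ee_rot: [0.706, -0.041, 0.706, 0.041]
contact_force: [-0.3, 0.6, -0.7]
width: 0.0001
```

step_arm(increments=[{"grip": 0,"delta_pos": [0,0,-0.0015],"twist": 0},{"grip": 0,"delta_pos": [0,0,-0.0015],"twist": 0}])

```text
clock: 2.27
position: [0.4623, 0.0417, 0.1011]
ee_rot: [0.706, -0.04, 0.706, 0.041]
contact_force: [0.3, -0.6, 0.2]
width: -0.0
```

step_arm(increments=[{"grip": 0,"delta_pos": [0,0,-0.0015],"twist": 0},{"grip": 0,"delta_pos": [0,0,-0.0015],"twist": 0}])

```text
clock: 2.43
position: [0.4633, 0.0411, 0.0987]
ee_rot: [0.706, -0.04, 0.706, 0.04]
contact_force: [0.3, -0.3, 0.2]
width: 0.0003
```

step_arm(increments=[{"grip": 0,"delta_pos": [-0.0015,0,-0.0015],"twist": 0},{"grip": 0,"delta_pos": [-0.0015,0,-0.0015],"twist": 0}])

```text
clock: 2.6
position: [0.4603, 0.0408, 0.0955]
ee_rot: [0.706, -0.04, 0.706, 0.04]
contact_force: [-0.2, -0.3, -0.4]
width: -0.0002
```

step_arm(increments=[{"grip": 0,"delta_pos": [-0.002,0,-0.0015],"twist": 0},{"grip": 0,"delta_pos": [-0.002,0,-0.0015],"twist": 0}])

```text
clock: 2.77
position: [0.4558, 0.0407, 0.0923]
ee_rot: [0.706, -0.04, 0.706, 0.04]
contact_force: [-0.1, -0.2, 1.2]
width: 0.0001
```

step_arm(increments=[{"grip": 0,"delta_pos": [-0.002,0,-0.0015],"twist": 0},{"grip": 0,"delta_pos": [-0.002,0,-0.0015],"twist": 0}])

```text
clock: 2.93
position: [0.4517, 0.0407, 0.0892]
ee_rot: [0.706, -0.04, 0.706, 0.04]
contact_force: [0.3, -0.7, 0.9]
width: 0.0
```

step_arm(increments=[{"grip": 0,"delta_pos": [-0.002,-0.0003,-0.0018],"twist": 0},{"grip": 0,"delta_pos": [-0.002,-0.0003,-0.0018],"twist": 0}])

```text
clock: 3.1
position: [0.4477, 0.0402, 0.0856]
ee_rot: [0.706, -0.04, 0.706, 0.04]
contact_force: [0.4, -0.5, 0.8]
width: 0.0001
```

step_arm(increments=[{"grip": 0,"delta_pos": [-0.0018,-0.0003,-0.0018],"twist": 0},{"grip": 0,"delta_pos": [-0.0018,-0.0003,-0.0018],"twist": 0}])

```text
clock: 3.27
position: [0.4441, 0.0396, 0.0819]
ee_rot: [0.706, -0.04, 0.706, 0.04]
contact_force: [0.2, 0.1, 0.1]
width: 0.0
```

step_arm(increments=[{"grip": 0,"delta_pos": [-0.0016,-0.0003,-0.0018],"twist": 0},{"grip": 0,"delta_pos": [-0.0016,-0.0003,-0.0018],"twist": 0}])

```text
clock: 3.43
position: [0.441, 0.039, 0.0783]
ee_rot: [0.706, -0.04, 0.706, 0.04]
contact_force: [1.0, -0.2, 0.3]
width: 0.0002
```

step_arm(increments=[{"grip": 0,"delta_pos": [-0.0014,-0.0003,-0.0018],"twist": 0},{"grip": 0,"delta_pos": [-0.0014,-0.0003,-0.0018],"twist": 0}])

```text
clock: 3.6
position: [0.4383, 0.0384, 0.0748]
ee_rot: [0.706, -0.04, 0.706, 0.04]
contact_force: [-0.5, 0.6, 0.5]
width: 0.0005
```

step_arm(increments=[{"grip": 0,"delta_pos": [-0.0012,-0.0003,-0.0018],"twist": 0},{"grip": 0,"delta_pos": [-0.0012,-0.0003,-0.0018],"twist": 0}])

```text
clock: 3.77
position: [0.4359, 0.0378, 0.0711]
ee_rot: [0.706, -0.04, 0.706, 0.04]
contact_force: [-0.2, 0.1, -1.0]
width: -0.0002
```

step_arm(increments=[{"grip": 0,"delta_pos": [-0.001,-0.0003,-0.0018],"twist": 0},{"grip": 0,"delta_pos": [-0.001,-0.0003,-0.0018],"twist": 0}])

```text
clock: 3.93
position: [0.4339, 0.0371, 0.0675]
ee_rot: [0.706, -0.04, 0.706, 0.04]
contact_force: [-0.2, -0.5, -0.7]
width: -0.0001
```

step_arm(increments=[{"grip": 0,"delta_pos": [-0.001,-0.0003,-0.0018],"twist": 0},{"grip": 0,"delta_pos": [-0.001,-0.0003,-0.0018],"twist": 0}])

```text
clock: 4.1
position: [0.4319, 0.0366, 0.064]
ee_rot: [0.706, -0.04, 0.706, 0.04]
contact_force: [0.8, -0.1, 0.1]
width: 0.0001
```

step_arm(increments=[{"grip": 0,"delta_pos": [-0.0005,0,-0.0015],"twist": 0},{"grip": 0,"delta_pos": [0,0,-0.0015],"twist": 0}])

```text
clock: 4.27
position: [0.4312, 0.0365, 0.0612]
ee_rot: [0.706, -0.04, 0.706, 0.04]
contact_force: [-4.4, -1.1, 16.4]
width: 0.0
```

```bash
python3 - <<'E'
from h import *
print(manip.get_state()['contact_force'])
S=snap('side','side1'); cv2.imwrite('pics/c2.png',cv2.resize(S['img'][140:290,150:350,::-1],None,fx=3.5,fy=3.5,interpolation=cv2.INTER_CUBIC))
E
```

```text
[-4.44409702 -1.12759264 16.43022533]
```

View pics/c2.png

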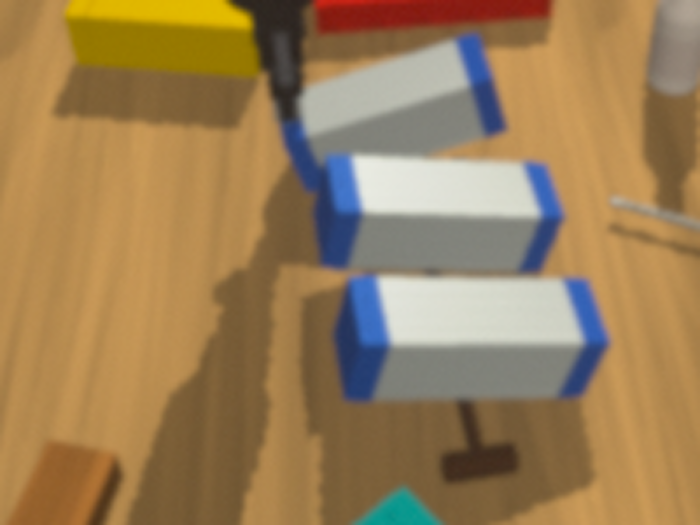

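The picture shows C tipped towards the robot, with the finger on its near end at (290,110). The bench contact felt firm at 16 N. The force while tipping never passed about 1.2 N, so C feels solid. Now B.

step_arm(increments=[{"grip": 0,"delta_pos": [0,0,0.02],"twist": 0},{"grip": 0,"delta_pos": [0,0,0.025],"twist": 0},{"grip": 0,"delta_pos": [0,0,0.025],"twist": 0},{"grip": 0,"delta_pos": [0.0115,-0.0277,0],"twist": 0},{"grip": 0,"delta_pos": [0.0115,-0.0277,0],"twist": 0},{"grip": 0,"delta_pos": [0.0115,-0.0277,0],"twist": 0},{"grip": 0,"delta_pos": [0.0115,-0.0277,0],"twist": 0},{"grip": 0,"delta_pos": [0,0,-0.015],"twist": 0},{"grip": 0,"delta_pos": [0,0,-0.015],"twist": 0},{"grip": 0,"delta_pos": [0,0,0],"twist": 0}])

```text
clock: 5.15
position: [0.4756, -0.0743, 0.0987]
ee_rot: [0.704, -0.039, 0.708, 0.04]
contact_force: [-1.9, 0.2, 0.8]
width: -0.0002
```

step_arm(increments=[{"grip": 0,"delta_pos": [0,0,-0.0015],"twist": 0},{"grip": 0,"delta_pos": [0,0,-0.0015],"twist": 0}])

```text
clock: 5.32
position: [0.4778, -0.0741, 0.0985]
ee_rot: [0.706, -0.04, 0.706, 0.04]
contact_force: [-0.7, -0.4, -0.1]
width: -0.0001
```

step_arm(increments=[{"grip": 0,"delta_pos": [0,0,-0.0015],"twist": 0},{"grip": 0,"delta_pos": [0,0,-0.0015],"twist": 0}])

```text
clock: 5.48
position: [0.4779, -0.074, 0.0958]
ee_rot: [0.706, -0.041, 0.705, 0.04]
contact_force: [-0.1, 0.4, 0.5]
width: -0.0002
```

step_arm(increments=[{"grip": 0,"delta_pos": [-0.001,0,-0.0015],"twist": 0},{"grip": 0,"delta_pos": [-0.0015,0,-0.0015],"twist": 0}])

```text
clock: 5.65
position: [0.4753, -0.0742, 0.0924]
ee_rot: [0.706, -0.04, 0.706, 0.04]
contact_force: [0.1, -0.9, 1.0]
width: -0.0
```

step_arm(increments=[{"grip": 0,"delta_pos": [-0.002,0,-0.0015],"twist": 0},{"grip": 0,"delta_pos": [-0.002,0,-0.0015],"twist": 0}])

```text
clock: 5.82
position: [0.4709, -0.0741, 0.0891]
ee_rot: [0.706, -0.04, 0.706, 0.04]
contact_force: [0.2, -1.2, 0.2]
width: 0.0002
```

step_arm(increments=[{"grip": 0,"delta_pos": [-0.002,-0.0003,-0.0018],"twist": 0},{"grip": 0,"delta_pos": [-0.002,-0.0003,-0.0018],"twist": 0}])

```text
clock: 5.98
position: [0.4667, -0.0748, 0.0853]
ee_rot: [0.706, -0.04, 0.706, 0.04]
contact_force: [-0.4, 0.1, -1.2]
width: -0.0001
```

step_arm(increments=[{"grip": 0,"delta_pos": [-0.002,-0.0003,-0.0018],"twist": 0},{"grip": 0,"delta_pos": [-0.002,-0.0003,-0.0018],"twist": 0}])

```text
clock: 6.15
position: [0.4627, -0.0754, 0.0817]
ee_rot: [0.706, -0.04, 0.706, 0.04]
contact_force: [0.1, -0.6, -0.7]
width: -0.0001
```

step_arm(increments=[{"grip": 0,"delta_pos": [-0.0018,-0.0003,-0.0018],"twist": 0},{"grip": 0,"delta_pos": [-0.0018,-0.0003,-0.0018],"twist": 0}])

```text
clock: 6.32
position: [0.4592, -0.076, 0.0781]
ee_rot: [0.706, -0.04, 0.706, 0.04]
contact_force: [0.3, 0.7, -0.1]
width: 0.0001
```

step_arm(increments=[{"grip": 0,"delta_pos": [-0.0018,-0.0003,-0.0018],"twist": 0},{"grip": 0,"delta_pos": [-0.0018,-0.0003,-0.0018],"twist": 0}])

```text
clock: 6.48
position: [0.4556, -0.0766, 0.0745]
ee_rot: [0.706, -0.04, 0.706, 0.04]
contact_force: [-0.6, 0.1, 0.0]
width: 0.0004
```

step_arm(increments=[{"grip": 0,"delta_pos": [-0.0015,-0.0003,-0.0018],"twist": 0},{"grip": 0,"delta_pos": [-0.0015,-0.0003,-0.0018],"twist": 0}])

```text
clock: 6.65
position: [0.4526, -0.0772, 0.0709]
ee_rot: [0.706, -0.04, 0.706, 0.04]
contact_force: [-0.4, 0.1, -0.7]
width: -0.0002
```

step_arm(increments=[{"grip": 0,"delta_pos": [-0.0015,-0.0003,-0.0018],"twist": 0},{"grip": 0,"delta_pos": [-0.0015,-0.0003,-0.0018],"twist": 0}])

```text
clock: 6.82
position: [0.4497, -0.0779, 0.0674]
ee_rot: [0.706, -0.04, 0.706, 0.04]
contact_force: [-0.1, -0.5, -0.5]
width: -0.0003
```

step_arm(increments=[{"grip": 0,"delta_pos": [-0.001,-0.0003,-0.0018],"twist": 0},{"grip": 0,"delta_pos": [-0.001,-0.0003,-0.0018],"twist": 0}])

```text
clock: 6.98
position: [0.4477, -0.0785, 0.0638]
ee_rot: [0.706, -0.04, 0.706, 0.04]
contact_force: [-0.2, 0.2, -1.2]
width: -0.0001
```

step_arm(increments=[{"grip": 0,"delta_pos": [-0.0005,0,-0.001],"twist": 0},{"grip": 0,"delta_pos": [-0.0005,0,-0.001],"twist": 0}])

```text
clock: 7.15
position: [0.447, -0.0785, 0.0621]
ee_rot: [0.706, -0.04, 0.706, 0.04]
contact_force: [-1.3, -0.0, 7.9]
width: 0.0001
```

B took about 1 N, so it also feels solid, and its near end is now on the bench at 8 N. Now A.

step_arm(increments=[{"grip": 0,"delta_pos": [0,0,0.02],"twist": 0},{"grip": 0,"delta_pos": [0,0,0.025],"twist": 0},{"grip": 0,"delta_pos": [0,0,0.025],"twist": 0},{"grip": 0,"delta_pos": [0.0107,-0.0275,0],"twist": 0},{"grip": 0,"delta_pos": [0.0107,-0.0275,0],"twist": 0},{"grip": 0,"delta_pos": [0.0107,-0.0275,0],"twist": 0},{"grip": 0,"delta_pos": [0.0107,-0.0275,0],"twist": 0},{"grip": 0,"delta_pos": [0,0,-0.015],"twist": 0},{"grip": 0,"delta_pos": [0,0,-0.015],"twist": 0},{"grip": 0,"delta_pos": [0,0,0],"twist": 0}])

```text
clock: 7.98
position: [0.4878, -0.188, 0.0993]
ee_rot: [0.704, -0.039, 0.708, 0.041]
contact_force: [-0.6, 0.8, -0.3]
width: -0.0
```

step_arm(increments=[{"grip": 0,"delta_pos": [0,0,-0.0015],"twist": 0},{"grip": 0,"delta_pos": [0,0,-0.0015],"twist": 0}])

```text
clock: 8.15
position: [0.4899, -0.1883, 0.0993]
ee_rot: [0.706, -0.04, 0.706, 0.04]
contact_force: [1.0, -0.1, -0.4]
width: -0.0003
```

step_arm(increments=[{"grip": 0,"delta_pos": [0,0,-0.0015],"twist": 0},{"grip": 0,"delta_pos": [-0.0005,0,-0.0015],"twist": 0}])

```text
clock: 8.32
position: [0.4895, -0.1885, 0.0969]
ee_rot: [0.706, -0.041, 0.706, 0.04]
contact_force: [-2.9, -0.3, 6.7]
width: -0.0
```

step_arm(increments=[{"grip": 0,"delta_pos": [-0.001,0,-0.0015],"twist": 0},{"grip": 0,"delta_pos": [-0.0015,0,-0.0015],"twist": 0}])

```text
clock: 8.48
position: [0.4865, -0.1887, 0.0942]
ee_rot: [0.706, -0.041, 0.706, 0.04]
contact_force: [-2.9, -1.1, 6.1]
width: 0.0
```

step_arm(increments=[{"grip": 0,"delta_pos": [-0.002,0,-0.0015],"twist": 0},{"grip": 0,"delta_pos": [-0.002,0,-0.0015],"twist": 0}])

```text
clock: 8.65
position: [0.4831, -0.1889, 0.0911]
ee_rot: [0.707, -0.041, 0.705, 0.04]
contact_force: [-0.9, -1.4, 4.6]
width: 0.0001
```

step_arm(increments=[{"grip": 0,"delta_pos": [-0.002,-0.0003,-0.0018],"twist": 0},{"grip": 0,"delta_pos": [-0.002,-0.0003,-0.0018],"twist": 0}])

```text
clock: 8.82
position: [0.4791, -0.1894, 0.0869]
ee_rot: [0.707, -0.041, 0.705, 0.04]
contact_force: [0.3, -0.5, 2.9]
width: -0.0002
```

A needs 6.7 N at first, so the roller is in A. I'll finish tipping it.

step_arm(increments=[{"grip": 0,"delta_pos": [-0.002,-0.0003,-0.0018],"twist": 0},{"grip": 0,"delta_pos": [-0.002,-0.0003,-0.0018],"twist": 0}])

```text
clock: 8.98
position: [0.4751, -0.1897, 0.0827]
ee_rot: [0.707, -0.04, 0.705, 0.04]
contact_force: [1.8, -0.2, 1.7]
width: 0.0
```

step_arm(increments=[{"grip": 0,"delta_pos": [-0.0018,-0.0003,-0.0018],"twist": 0},{"grip": 0,"delta_pos": [-0.0018,-0.0003,-0.0018],"twist": 0}])

```text
clock: 9.15
position: [0.4711, -0.1901, 0.0788]
ee_rot: [0.706, -0.04, 0.706, 0.04]
contact_force: [1.3, 0.4, 1.0]
width: -0.0
```

step_arm(increments=[{"grip": 0,"delta_pos": [-0.0018,-0.0003,-0.0018],"twist": 0},{"grip": 0,"delta_pos": [-0.0018,-0.0003,-0.0018],"twist": 0}])

```text
clock: 9.32
position: [0.4672, -0.1907, 0.0752]
ee_rot: [0.706, -0.04, 0.706, 0.04]
contact_force: [1.6, -0.2, 1.5]
width: 0.0003
```

step_arm(increments=[{"grip": 0,"delta_pos": [-0.0015,-0.0003,-0.0018],"twist": 0},{"grip": 0,"delta_pos": [-0.0015,-0.0003,-0.0018],"twist": 0}])

```text
clock: 9.48
position: [0.4641, -0.1912, 0.0716]
ee_rot: [0.706, -0.04, 0.706, 0.04]
contact_force: [1.7, -0.3, 2.6]
width: 0.0
```

step_arm(increments=[{"grip": 0,"delta_pos": [-0.0015,-0.0003,-0.0018],"twist": 0},{"grip": 0,"delta_pos": [-0.0015,-0.0003,-0.0018],"twist": 0}])

```text
clock: 9.65
position: [0.4608, -0.1919, 0.068]
ee_rot: [0.706, -0.04, 0.706, 0.04]
contact_force: [1.4, 0.1, 1.1]
width: -0.0
```

step_arm(increments=[{"grip": 0,"delta_pos": [-0.001,-0.0003,-0.0018],"twist": 0},{"grip": 0,"delta_pos": [-0.001,-0.0003,-0.0018],"twist": 0}])

```text
clock: 9.82
position: [0.4586, -0.1925, 0.0642]
ee_rot: [0.705, -0.04, 0.706, 0.04]
contact_force: [-0.3, 0.3, 0.2]
width: -0.0002
```

step_arm(increments=[{"grip": 0,"delta_pos": [-0.0005,0,-0.0012],"twist": 0},{"grip": 0,"delta_pos": [-0.0005,0,-0.0012],"twist": 0}])

```text
clock: 9.98
position: [0.4574, -0.1926, 0.0622]
ee_rot: [0.705, -0.04, 0.707, 0.04]
contact_force: [-3.2, 1.4, 13.2]
width: 0.0005
```

step_arm(increments=[{"grip": 0,"delta_pos": [0,0,0.02],"twist": 0},{"grip": 0,"delta_pos": [0,0,0.03],"twist": 0},{"grip": 0.5,"delta_pos": [0,0,0.035],"twist": 0},{"grip": 1,"delta_pos": [0.01,0.01,0.035],"twist": 0},{"grip": 1,"delta_pos": [0.01,0.0,0.035],"twist": 0},{"grip": 1,"delta_pos": [0.0,0,0],"twist": 0},{"grip": 1,"delta_pos": [0.0,0,0],"twist": 0}])

```text
clock: 10.57
position: [0.48, -0.1832, 0.2195]
ee_rot: [0.708, -0.041, 0.704, 0.039]
contact_force: [0.1, 0.4, -1.1]
width: 0.0604
```

```bash
python3 - <<'E'
from h import *
import pickle
s=manip.get_state(); W=snap('wrist','w2'); T=snap('top','top2'); S=snap('side','side2')
pickle.dump((s,W,T,S),open('v2.pkl','wb'))
print(s['position'],s['width']); print(np.round(W['mount'],3))
a=cv2.resize(T['img'][140:250,195:375,::-1],(512,313),interpolation=cv2.INTER_CUBIC)
cv2.imwrite('pics/c3.png',cv2.resize(np.vstack([W['img'][:,:,::-1],a]),(440,600)))
E
```

```text
[ 0.48001712 -0.18324666  0.21950378] 0.06037155581836809
[[-0.    -0.301  0.954 -0.143]
 [ 1.     0.     0.     0.   ]
 [-0.     0.954  0.301 -0.076]
 [ 0.     0.     0.     1.   ]]
```

View pics/c3.png

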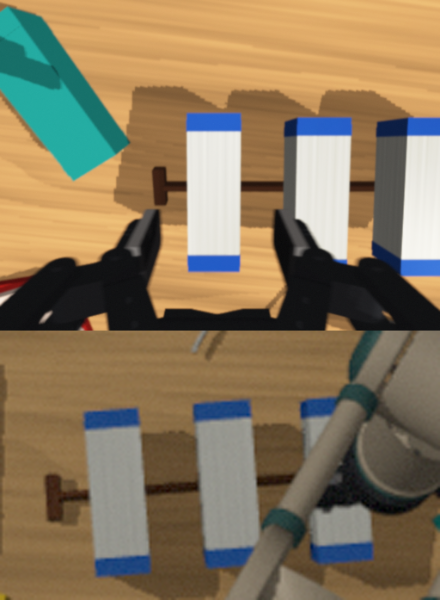

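The wrist view has image up towards the robot. A lies between the fingers with its near edge at (187–241,113) and far edge at (189–240,271), and B and C are to its right. All three are tipped towards the robot. Turquoise is far off to the left. Next I'll measure A.

```bash
python3 - <<'E'
from h import *
import pickle
from scipy.spatial.transform import Rotation as R
np.set_printoptions(precision=4,suppress=True)
s,W,T,S=pickle.load(open('v2.pkl','rb'))
q=s['ee_rot']; M=np.eye(4); M[:3,:3]=R.from_quat(q[[1,2,3,0]]).as_matrix(); M[:3,3]=s['position']
C=np.linalg.inv(M@W['mount']); W['rvec']=cv2.Rodrigues(C[:3,:3])[0]; W['tvec']=C[:3,3]
f=lambda u,v,z:onz(W,u/.8594,v/.861,z)
n1,n2,f1,f2=f(187,113,.058),f(241,113,.058),f(187.5,271,.098),f(240.5,271,.098)
n=(n1+n2)/2;fa=(f1+f2)/2;a=fa-n
print(n1,n2,f1,f2,'widths',np.linalg.norm(n1-n2),np.linalg.norm(f1-f2),'len',np.linalg.norm(a),'yaw',np.degrees(np.arctan2(a[1],a[0])))
e=a[:2]/np.linalg.norm(a[:2])
hsv=cv2.cvtColor(T['img'],cv2.COLOR_RGB2HSV)
# ridge expected in A: from near top +.0967
print('ridge x from near',(n[:2]+.0967*e),'from far',fa[:2]-.0687*e,'pred',np.array([.5314,-.068])+.115*np.array([np.sin(np.radians(6.6)),-np.cos(np.radians(6.6))]))
m=R.from_matrix(M[:3,:3]).as_matrix(); print('tool yaw',np.degrees(np.arctan2(-m[0,1],m[1,1])))
E
```

```text
[ 0.4496 -0.218   0.058 ] [ 0.4432 -0.1626  0.058 ] [ 0.6115 -0.2     0.098 ] [ 0.6048 -0.1435  0.098 ] widths 0.05576827167197569 0.05688652447060589 len 0.1676146246682085 yaw 6.552720612491074
ridge x from near [ 0.5425 -0.1793] from far [ 0.5399 -0.1796] pred [ 0.5446 -0.1822]
tool yaw 6.544534005047044
```

step_arm(increments=[{"grip": 1,"delta_pos": [0.008,-0.0002,0],"twist": 0},{"grip": 1,"delta_pos": [0.008,-0.0002,0],"twist": 0},{"grip": 1,"delta_pos": [0.0075,-0.0002,-0.02],"twist": 0},{"grip": 1,"delta_pos": [0,0,-0.03],"twist": 0},{"grip": 1,"delta_pos": [0,0,-0.03],"twist": 0},{"grip": 1,"delta_pos": [0,0,-0.02],"twist": 0},{"grip": 1,"delta_pos": [0,0,0],"twist": 0},{"grip": 1,"delta_pos": [0,0,0],"twist": 0}])

```text
clock: 11.38
position: [0.5016, -0.1829, 0.1159]
ee_rot: [0.705, -0.039, 0.707, 0.041]
contact_force: [0.5, -0.2, -0.3]
width: 0.0853
```

step_arm(increments=[{"grip": 1,"delta_pos": [0,0,-0.02],"twist": 0},{"grip": 1,"delta_pos": [0,0,-0.03],"twist": 0},{"grip": 1,"delta_pos": [0,0,-0.025],"twist": 0},{"grip": 1,"delta_pos": [0,0,-0.015],"twist": 0},{"grip": 1,"delta_pos": [0,0,-0.006],"twist": 0},{"grip": 1,"delta_pos": [0,0,0],"twist": 0}])

```text
clock: 11.88
position: [0.5025, -0.1834, 0.0213]
ee_rot: [0.706, -0.04, 0.706, 0.04]
contact_force: [-0.4, -0.0, 0.1]
width: 0.0858
```

step_arm(increments=[{"grip": 0,"delta_pos": [0,0,0],"twist": 0},{"grip": 0,"delta_pos": [0,0,0],"twist": 0},{"grip": 0,"delta_pos": [0,0,0],"twist": 0},{"grip": 0,"delta_pos": [0,0,0],"twist": 0},{"grip": 0,"delta_pos": [0,0,0],"twist": 0}], force=60)

```text
clock: 12.3
position: [0.5034, -0.1841, 0.0233]
ee_rot: [0.707, -0.041, 0.705, 0.039]
contact_force: [0.2, -1.0, 6.1]
width: 0.0553
```

step_arm(increments=[{"grip": 0,"delta_pos": [0,0,0.004],"twist": 0},{"grip": 0,"delta_pos": [0,0,0.006],"twist": 0},{"grip": 0,"delta_pos": [0,0,0.01],"twist": 0},{"grip": 0,"delta_pos": [0,0,0.01],"twist": 0},{"grip": 0,"delta_pos": [0,0,0.01],"twist": 0},{"grip": 0,"delta_pos": [0,0,0],"twist": 0}])

```text
clock: 12.8
position: [0.5035, -0.184, 0.0638]
ee_rot: [0.707, -0.041, 0.705, 0.039]
contact_force: [0.7, 0.5, -6.7]
width: 0.0551
```

```bash
python3 - <<'E'
from h import *
s=manip.get_state();print(s['contact_force'],s['moment'],s['width'])
S=snap('side','side3'); cv2.imwrite('pics/c4.png',cv2.resize(S['img'][120:300,150:400,::-1],None,fx=3,fy=3,interpolation=cv2.INTER_CUBIC))
E
```

```text
[ 0.67381538  0.47435982 -6.73206153] [-0.03032409 -0.08557387 -0.03725598] 0.055078064728451025
```

View pics/c4.png

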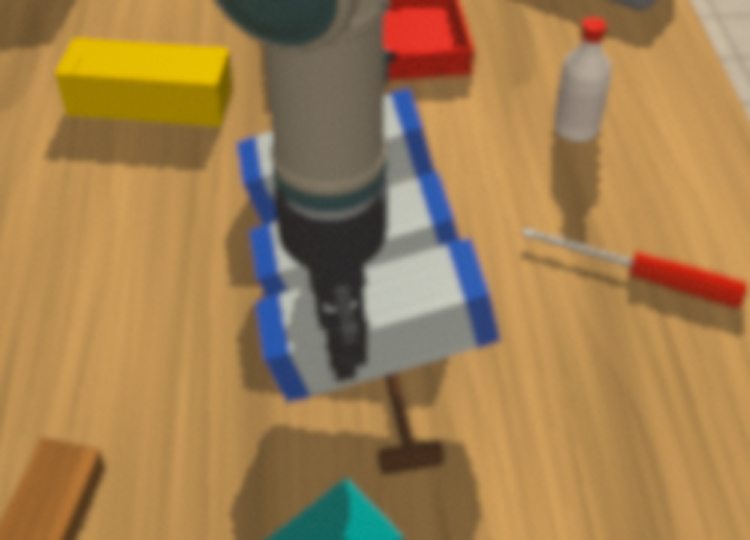

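The picture shows A lifted in the fingers, gripped near its near end and still sloping as before. B and C lie tipped towards the robot and the bystanders are in place. The wrist force of about 6.7 N fits A's weight.

step_arm(increments=[{"grip": 0,"delta_pos": [0,0,0.01],"twist": 0},{"grip": 0,"delta_pos": [0,0,0.015],"twist": 0},{"grip": 0,"delta_pos": [0,0,0.02],"twist": 0},{"grip": 0,"delta_pos": [0,0,0.02],"twist": 0},{"grip": 0,"delta_pos": [0,0,0.015],"twist": 0},{"grip": 0,"delta_pos": [0,0,0.01],"twist": 0},{"grip": 0,"delta_pos": [0,0,0.005],"twist": 0}])

```text
clock: 13.43
position: [0.5023, -0.1834, 0.1579]
ee_rot: [0.707, -0.04, 0.705, 0.04]
contact_force: [0.5, 0.5, -6.4]
width: 0.0553
```

step_arm(increments=[{"grip": 0,"delta_pos": [0.0005,0.01,0],"twist": 0},{"grip": 0,"delta_pos": [0.001,0.018,0],"twist": -0.3},{"grip": 0,"delta_pos": [0.001,0.026,0],"twist": -0.3},{"grip": 0,"delta_pos": [0.0012,0.03,0],"twist": -0.3},{"grip": 0,"delta_pos": [0.0012,0.03,0],"twist": -0.3},{"grip": 0,"delta_pos": [0.0012,0.03,0],"twist": -0.3},{"grip": 0,"delta_pos": [0.0012,0.03,0],"twist": -0.3},{"grip": 0,"delta_pos": [0.0012,0.03,0],"twist": -0.3},{"grip": 0,"delta_pos": [0.0012,0.03,0],"twist": -0.3},{"grip": 0,"delta_pos": [0.0012,0.03,0],"twist": -0.3}])

```text
clock: 14.27
position: [0.5111, 0.083, 0.1549]
ee_rot: [0.706, -0.023, 0.708, 0.024]
contact_force: [0.0, -0.8, -5.8]
width: 0.0555
```

step_arm(increments=[{"grip": 0,"delta_pos": [0.0012,0.03,0],"twist": -0.3},{"grip": 0,"delta_pos": [0.0012,0.03,0],"twist": -0.3},{"grip": 0,"delta_pos": [0.0012,0.03,0],"twist": -0.3},{"grip": 0,"delta_pos": [0.0012,0.03,0],"twist": -0.3},{"grip": 0,"delta_pos": [0.0012,0.03,0],"twist": -0.3},{"grip": 0,"delta_pos": [0.0012,0.028,0],"twist": -0.1},{"grip": 0,"delta_pos": [0.0012,0.02,0],"twist": 0},{"grip": 0,"delta_pos": [0.0008,0.012,0],"twist": 0},{"grip": 0,"delta_pos": [0,0,0],"twist": 0},{"grip": 0,"delta_pos": [0,0,0],"twist": 0}])

```text
clock: 15.1
position: [0.5209, 0.2907, 0.1551]
ee_rot: [0.706, -0.015, 0.708, 0.014]
contact_force: [0.2, 0.4, -6.1]
width: 0.055
```

```bash
python3 - <<'E'
from h import *
s=manip.get_state();print(s['position'],s['contact_force'],s['moment'],s['width'])
W=snap('wrist','w5');S=snap('side','side5')
a=cv2.resize(S['img'][80:260,150:400,::-1],(512,369),interpolation=cv2.INTER_CUBIC)
cv2.imwrite('pics/c5.png',cv2.resize(np.vstack([W['img'][:,:,::-1],a]),(408,600)))
E
```

```text
[0.52086935 0.29069642 0.15508798] [ 0.21277344  0.37535786 -6.06270382] [-0.03428265  0.08141137  0.00448908] 0.05498580510227036
```

View pics/c5.png

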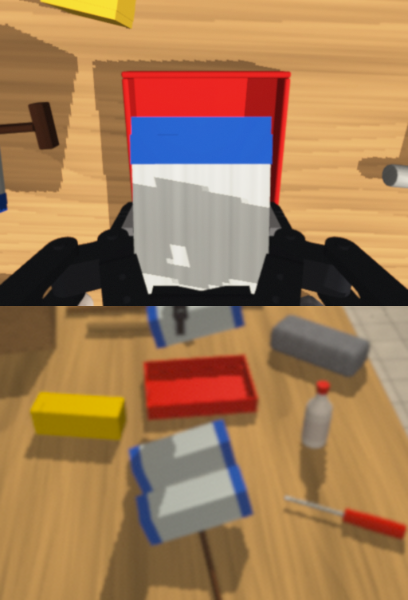

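The wrist view shows A squared up over the red tray, with its near cap at (131–271,117–163) and tray walls visible on both sides. I'll lower it now.

step_arm(increments=[{"grip": 0,"delta_pos": [0,0,-0.01],"twist": 0},{"grip": 0,"delta_pos": [0,0,-0.018],"twist": 0},{"grip": 0,"delta_pos": [0,0,-0.02],"twist": 0},{"grip": 0,"delta_pos": [0,0,-0.02],"twist": 0},{"grip": 0,"delta_pos": [0,0,-0.018],"twist": 0},{"grip": 0,"delta_pos": [0,0,-0.014],"twist": 0},{"grip": 0,"delta_pos": [0,0,-0.01],"twist": 0},{"grip": 0,"delta_pos": [0,0,-0.006],"twist": 0},{"grip": 0,"delta_pos": [0,0,0],"twist": 0}])

```text
clock: 15.95
position: [0.5212, 0.2898, 0.0389]
ee_rot: [0.706, -0.014, 0.708, 0.013]
contact_force: [-0.1, -0.2, -6.1]
width: 0.0552
```

step_arm(increments=[{"grip": 0,"delta_pos": [0,0,-0.003],"twist": 0},{"grip": 0,"delta_pos": [0,0,-0.002],"twist": 0},{"grip": 0,"delta_pos": [0,0,-0.002],"twist": 0}])

```text
clock: 16.2
position: [0.5227, 0.2911, 0.0341]
ee_rot: [0.708, -0.013, 0.706, 0.014]
contact_force: [-0.3, -0.6, -6.1]
width: 0.0554
```

step_arm(increments=[{"grip": 0,"delta_pos": [0,0,-0.0015],"twist": 0},{"grip": 0,"delta_pos": [0,0,-0.0015],"twist": 0}])

```text
clock: 16.37
position: [0.5222, 0.291, 0.0307]
ee_rot: [0.707, -0.014, 0.707, 0.014]
contact_force: [-0.3, 0.3, -6.0]
width: 0.0552
```

step_arm(increments=[{"grip": 0,"delta_pos": [0,0,-0.0015],"twist": 0},{"grip": 0,"delta_pos": [0,0,-0.001],"twist": 0}])

```text
clock: 16.53
position: [0.5225, 0.291, 0.0289]
ee_rot: [0.707, -0.014, 0.707, 0.014]
contact_force: [-0.3, -1.4, 6.7]
width: 0.0554
```

Floor contact came at z ≈ 0.029, as predicted. I'll lighten the grip and keep lowering so A swivels flat between the pads.

step_arm(increments=[{"grip": 0,"delta_pos": [0,0,-0.0008],"twist": 0},{"grip": 0,"delta_pos": [0,0,-0.001],"twist": 0},{"grip": 0,"delta_pos": [0,0,-0.001],"twist": 0}], force=35)

```text
clock: 16.78
position: [0.5237, 0.2911, 0.0276]
ee_rot: [0.708, -0.014, 0.706, 0.014]
contact_force: [0.5, -2.2, 13.3]
width: 0.0553
```

step_arm(increments=[{"grip": 0,"delta_pos": [0,0,-0.001],"twist": 0},{"grip": 0,"delta_pos": [0,0,-0.001],"twist": 0}])

```text
clock: 16.95
position: [0.5251, 0.2912, 0.0262]
ee_rot: [0.709, -0.014, 0.705, 0.014]
contact_force: [1.6, -1.8, 13.7]
width: 0.0559
```

step_arm(increments=[{"grip": 0,"delta_pos": [0,0,-0.001],"twist": 0},{"grip": 0,"delta_pos": [0,0,-0.001],"twist": 0}])

```text
clock: 17.12
position: [0.5264, 0.2913, 0.0247]
ee_rot: [0.71, -0.014, 0.704, 0.015]
contact_force: [3.7, -3.1, 8.9]
width: 0.0555
```

step_arm(increments=[{"grip": 0,"delta_pos": [0,0,-0.001],"twist": 0},{"grip": 0,"delta_pos": [0,0,-0.001],"twist": 0}])

```text
clock: 17.28
position: [0.5276, 0.2914, 0.0233]
ee_rot: [0.711, -0.013, 0.703, 0.015]
contact_force: [3.5, -4.3, 14.4]
width: 0.0551
```

step_arm(increments=[{"grip": 0,"delta_pos": [0,0,-0.001],"twist": 0},{"grip": 0,"delta_pos": [0,0,-0.001],"twist": 0}])

```text
clock: 17.45
position: [0.5286, 0.2915, 0.0217]
ee_rot: [0.712, -0.013, 0.702, 0.015]
contact_force: [6.8, -4.5, 16.9]
width: 0.0554
```

```bash
python3 - <<'E'
from h import *
s=manip.get_state();print(s['position'],s['contact_force'],s['moment'])
S=snap('side','side6')
cv2.imwrite('pics/c6.png',cv2.resize(S['img'][60:180,190:360,::-1],None,fx=4,fy=4,interpolation=cv2.INTER_CUBIC))
E
```

```text
[0.52864248 0.29150617 0.02165931] [ 6.8333779  -4.52736194 16.85033036] [-0.77990941  0.13313041  0.18275973]
```

View pics/c6.png

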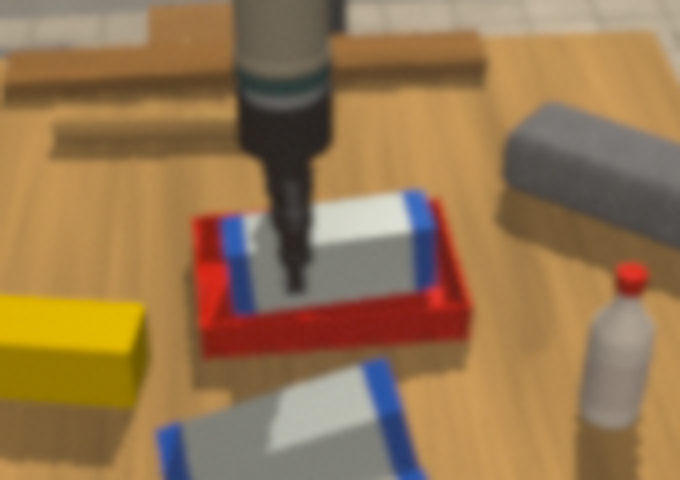

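step_arm(increments=[{"grip": 0,"delta_pos": [0,0,-0.001],"twist": 0},{"grip": 0,"delta_pos": [0,0,-0.001],"twist": 0}], force=25)

```text
clock: 17.67
position: [0.5296, 0.2917, 0.0201]
ee_rot: [0.713, -0.013, 0.701, 0.015]
contact_force: [7.6, -3.1, 14.9]
width: 0.0556
```

step_arm(increments=[{"grip": 0,"delta_pos": [0,0,-0.001],"twist": 0},{"grip": 0,"delta_pos": [0,0,-0.001],"twist": 0}])

```text
clock: 17.83
position: [0.5304, 0.2919, 0.0183]
ee_rot: [0.713, -0.013, 0.701, 0.015]
contact_force: [8.2, -3.5, 16.5]
width: 0.0554
```

step_arm(increments=[{"grip": 0,"delta_pos": [0,0,-0.001],"twist": 0}])

```text
clock: 17.92
position: [0.5307, 0.292, 0.0175]
ee_rot: [0.713, -0.013, 0.7, 0.015]
contact_force: [7.1, -5.9, 15.1]
width: 0.0556
```

```bash
python3 - <<'E'
from h import *
s=manip.get_state();print(s['position'],s['contact_force'],s['moment'])
S=snap('side','side7')
cv2.imwrite('pics/c7.png',cv2.resize(S['img'][90:160,220:320,::-1],None,fx=7,fy=7,interpolation=cv2.INTER_CUBIC))
E
```

```text
[0.53068918 0.29197859 0.01748185] [ 7.14386501 -5.85386338 15.08748148] [-0.97584631 -0.55924363  0.22875086]
```

View pics/c7.png

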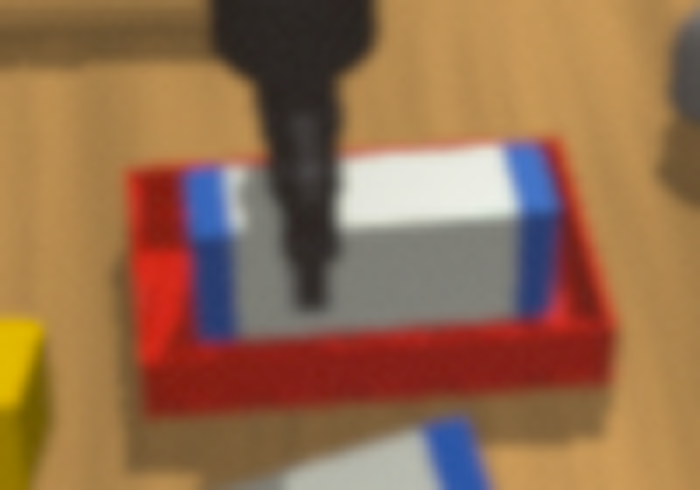

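step_arm(increments=[{"grip": 0,"delta_pos": [0,0,-0.001],"twist": 0}], force=20)

```text
clock: 18.05
position: [0.5308, 0.292, 0.0174]
ee_rot: [0.713, -0.013, 0.7, 0.015]
contact_force: [3.9, -4.3, 26.6]
width: 0.0552
```

step_arm(increments=[{"grip": 0,"delta_pos": [0,0,-0.001],"twist": 0}])

```text
clock: 18.13
position: [0.5308, 0.292, 0.0174]
ee_rot: [0.714, -0.013, 0.7, 0.015]
contact_force: [2.6, -4.6, 33.4]
width: 0.0554
```

step_arm(increments=[{"grip": 0,"delta_pos": [0,0,0],"twist": 0}])

```text
clock: 18.22
position: [0.5308, 0.292, 0.0174]
ee_rot: [0.714, -0.013, 0.7, 0.015]
contact_force: [4.9, -4.8, 25.9]
width: 0.0556
```

```bash
python3 - <<'E'
from h import *
S=manip.get_image('side'); np.set_printoptions(precision=4,suppress=True)
# top corners of A's top -y edge as seen in the side crop: near (195,236)->cap start, far (557,211)
from math import *
e=np.array([cos(radians(2.3)),sin(radians(2.3)),0]);l=np.array([-e[1],e[0],0])
c=np.array([.5627,.2925,0])
for h0,h1 in((.066,.066),(.064,.072)):
    P=[c-.085*e-.028*l+[0,0,h0],c+.085*e-.028*l+[0,0,h1]]
    p=proj(S,P); print((p-[220,90]+.43)*7)
E
```

```text
[[189.979  237.7284]
 [557.8532 211.7219]]
[[190.2069 241.3456]
 [558.5019 200.8212]]
```

A is flat. The force jumped to 33 N with z stopped, and the top edge's pixels match the flat prediction. I'll relieve the pressure, open the gripper and retreat.

step_arm(increments=[{"grip": 0,"delta_pos": [0,0,0.0015],"twist": 0},{"grip": 0,"delta_pos": [0,0,0.001],"twist": 0},{"grip": 0.75,"delta_pos": [0,0,0],"twist": 0},{"grip": 0.85,"delta_pos": [0,0,0],"twist": 0},{"grip": 0.85,"delta_pos": [0,0,0],"twist": 0},{"grip": 0.85,"delta_pos": [0,0,0],"twist": 0}])

```text
clock: 18.77
position: [0.5212, 0.2907, 0.0121]
ee_rot: [0.706, -0.014, 0.708, 0.014]
contact_force: [0.0, 0.6, -1.0]
width: 0.0727
```

step_arm(increments=[{"grip": 0.85,"delta_pos": [0,0,0],"twist": 0},{"grip": 0.85,"delta_pos": [0,0,0.005],"twist": 0},{"grip": 0.85,"delta_pos": [0,0,0.01],"twist": 0}])

```text
clock: 19.02
position: [0.5207, 0.2904, 0.0265]
ee_rot: [0.706, -0.014, 0.708, 0.013]
contact_force: [-0.0, -0.3, 0.0]
width: 0.0728
```

Free of contact (0 N). I'll rise and move back so the top camera can see.

step_arm(increments=[{"grip": 0.85,"delta_pos": [0,0,0.02],"twist": 0},{"grip": 0.85,"delta_pos": [0,0,0.03],"twist": 0},{"grip": 0.85,"delta_pos": [0,0,0.035],"twist": 0},{"grip": 0.85,"delta_pos": [0,0,0.035],"twist": 0},{"grip": 0.85,"delta_pos": [0,0,0.035],"twist": 0},{"grip": 0.85,"delta_pos": [-0.02,0.02,0.02],"twist": 0},{"grip": 0.85,"delta_pos": [-0.03,0.025,0],"twist": 0},{"grip": 0.85,"delta_pos": [-0.03,0.025,0],"twist": 0},{"grip": 0.85,"delta_pos": [-0.03,0.025,0],"twist": 0},{"grip": 0.85,"delta_pos": [-0.03,0.025,0],"twist": 0}])

```text
clock: 19.85
position: [0.3806, 0.4116, 0.2038]
ee_rot: [0.707, -0.013, 0.707, 0.014]
contact_force: [0.0, 0.8, 0.3]
width: 0.0724
```

step_arm(increments=[{"grip": 0.85,"delta_pos": [-0.03,0.025,0],"twist": 0},{"grip": 0.85,"delta_pos": [-0.03,0.025,0],"twist": 0},{"grip": 0.85,"delta_pos": [-0.03,0.025,0],"twist": 0},{"grip": 0.85,"delta_pos": [-0.03,0.025,0],"twist": 0},{"grip": 0.85,"delta_pos": [0,0,0],"twist": 0},{"grip": 0.85,"delta_pos": [0,0,0],"twist": 0}])

```text
clock: 20.35
position: [0.2602, 0.5118, 0.2033]
ee_rot: [0.707, -0.015, 0.707, 0.015]
contact_force: [-0.2, -0.7, 0.3]
width: 0.0728
```

```bash
python3 - <<'E'
from h import *
T=snap('top','top8');S=snap('side','side8')
a=T['img'][60:330,100:430,::-1];b=S['img'][80:350,130:430,::-1]
cv2.imwrite('pics/c8.png',cv2.resize(np.hstack([a,b]),(800,343),interpolation=cv2.INTER_CUBIC))
print(manip.get_state()['contact_force'])
T0=cv2.imread('pics/top0.png');T1=cv2.imread('pics/top8.png');d=cv2.absdiff(T0,T1).max(2)
for n,(x0,y0,x1,y1) in dict(glue=(205,90,232,130),screw=(270,82,315,152),offcut=(345,285,400,322)).items(): print(n,d[y0:y1,x0:x1].mean(),(d[y0:y1,x0:x1]>50).sum())
E
```

```text
[ 0.29998094  0.14546674 -0.08569899]
glue 3.410185185185185 0
screw 3.5593650793650795 0
offcut 3.497788697788698 0
```

View pics/c8.png

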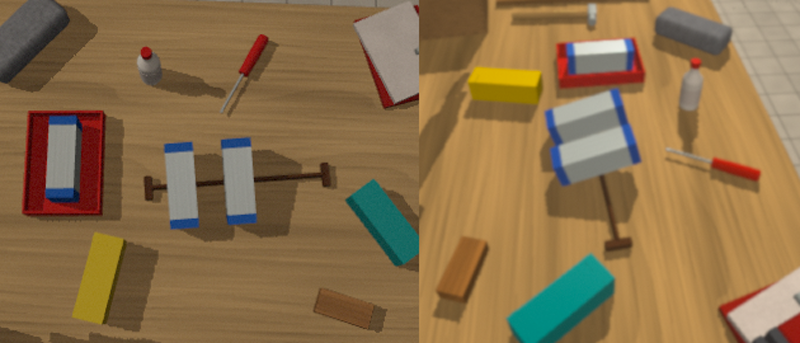

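The picture shows A flat in the red tray at (63,158). B (239,180) and C (181,185) lie across the batten, tipped towards the robot. The bystanders haven't moved (0 changed pixels), and the arm is touching nothing. I'm handing in.

```bash
python3 -c "
from rig import manip
print(manip.sign_off())"
```

```text
the job is handed in; nothing more can be done
None
```

The roller is in housing A, and A now lies flat and right way up in the red tray. I tipped all three over the batten, C first, then B, then A. C and B moved with about 1 N, while A needed 6.7 N at first, fading as it passed level.

- **Placing A:** I gripped A near its centre of mass and lowered it onto its low end, then swivelled it flat between the pads. It was down before I opened the gripper: the downward motion stopped and the force rose to 33 N.
- **Position in the tray:** A's centre is about 8 mm beyond the tray's centre (away from the robot), because the arm gave a little under load. It still clears the walls.
- **Last checks:** B and C lie across the batten, tipped towards the robot. The wooden block, glue bottle and screwdriver show no changed pixels from the start. The arm is clear with no contact force, and the clock stood at about 20.5 s of the 64 s allowed. None of these checks failed or disagreed.

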